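Make up a coffee gift box and a tea gift box from the stock

TASK

Make up the two gift boxes from the stock that stands between them: the brown box with the chocolate-chip cake gets the coffee tin in its wider round opening and the red-capped cherry jam in its narrower one; the white box with the plain cake gets the yellow-capped honey in its round opening and the green tea carton upright in its long slot. Set each down on the bottom of its opening without dropping it. Leave the blue-capped blueberry jar, the tape roll and the timer where they are.

Things in the scene. Friction and masses are not known exactly. Their poses are not given: they have to be found in the camera images.
- coffee_box: Open brown box, light brown insert, choc-chip ring cake in a square well (centre x +45, y 0 mm, below rim), 206 (x) x 186 (y) x 44 mm high, fixed. Origin: centre of underside, x away from the robot (within 0.22 rad). Insert top 40 mm up; openings reach the floor, 4 mm above the origin. Wider round opening (tin): 80 mm, centre x -49, y +42 mm. Narrower one (cherry): 68 mm, centre x -49, y -47 mm.
- tea_box: Open white box, sage-green insert, plain ring cake in a square well (centre x +34, y +34 mm, below rim), 206 (x) x 186 (y) x 44 mm high, fixed. Origin: centre of underside, x away from the robot (within 0.22 rad). Insert top 40 mm up; openings reach the floor, 4 mm above the origin. Round opening (honey): 68 mm, centre x -56, y +34 mm. Slot (tea): 126 along x, 56 along y, centre x 0, y -54 mm.
- cherry_jar: Cherry jam: dark red glass jar with a red cap, 52 mm across, 88 mm high, about 0.22 kg, with straight sides and a cap of nearly the same width. Origin: centre of its underside; z is its upright axis. Stands in the stock group between the two boxes.
- honey_jar: Honey: amber glass jar with a yellow cap, 52 mm across, 88 mm high, about 0.22 kg, with straight sides and a cap of nearly the same width. Origin: centre of its underside; z is its upright axis. Stands in the stock group between the two boxes.
- coffee_tin: Coffee tin: round, dark brown with a cream band and a brown lid, 64 mm across, 94 mm high, about 0.18 kg, straight sides. Origin: centre of its underside; z is its upright axis. Stands in the stock group.
- tea_carton: Tea carton: green with cream panels, stiff, 110 mm along its x, 40 mm along its y, 84 mm high, about 0.10 kg. Origin: centre of its underside; z is its upright axis. Stands upright in the stock group at any yaw within 1.3 rad; fits the slot either way round.
- blueberry_jar: Blueberry jam, not wanted in these boxes: dark blue glass jar with a blue cap, 52 mm across, 88 mm high, about 0.22 kg, with straight sides and a cap of nearly the same width. Origin: centre of its underside; z is its upright axis. Stands in the stock group between the two boxes. Stays where it is.
- tape_roll: Beige roll of tape lying flat to the right of the work, 103 mm across, 25 mm high. Origin: centre of its underside. Stays where it is.
- timer: White pocket timer with grey and orange keys lying behind the stock, 70 x 66 x 21 mm. Origin: centre of its underside. Stays where it is.

How it is judged (in metres and radians):
At the end, for the whole second after the job is handed in: Tin and cherry jam stand in the wide and narrow round openings of the brown box, honey and tea carton in the round opening and slot of the white one: each within 12 mm of centre in x and y, on the box floor within 6 mm, upright within 0.12 rad, at rest; blueberry jar, tape, timer within 30 mm (x of cherry_jar in the frame of coffee_box between -0.061 and -0.037 m and y of cherry_jar in the frame of coffee_box between -0.059 and -0.035 m and z of each of cherry_jar, coffee_tin in the frame of coffee_box below 0.01 m and angle between each of cherry_jar, coffee_tin, honey_jar, tea_carton, blueberry_jar's own z axis and vertical below 0.12 rad and linear speed of each of cherry_jar, coffee_tin, honey_jar, tea_carton below 0.02 m/s and x of coffee_tin in the frame of coffee_box between -0.061 and -0.037 m and y of coffee_tin in the frame of coffee_box between 0.03 and 0.054 m and x of honey_jar in the frame of tea_box between -0.068 and -0.044 m and y of honey_jar in the frame of tea_box between 0.022 and 0.046 m and z of each of honey_jar, tea_carton in the frame of tea_box below 0.01 m and x of tea_carton in the frame of tea_box between -0.012 and 0.012 m and y of tea_carton in the frame of tea_box between -0.066 and -0.042 m and distance of each of blueberry_jar, tape_roll, timer from where it was at the start of the episode below 0.03 m); the robot touches nothing.
It fails at once if one of the four goods is dropped (falls freely faster than 0.8 m/s, about 3 cm) ((contact force between the fingers and cherry_jar below 0.05 N and linear speed of cherry_jar above 0.8 m/s) or (contact force between the fingers and coffee_tin below 0.05 N and linear speed of coffee_tin above 0.8 m/s) or (contact force between the fingers and honey_jar below 0.05 N and linear speed of honey_jar above 0.8 m/s) or (contact force between the fingers and tea_carton below 0.05 N and linear speed of tea_carton above 0.8 m/s)).
It fails at once if the blueberry jar, the tape roll or the timer is moved by more than 30 mm (distance of any of blueberry_jar, tape_roll, timer from where it was at the start of the episode above 0.03 m).
It also fails if it takes over 93 s, if anything falls off the work surface, if the arm or the gripper's body presses on something with over 40 N, if the wrist force passes 120 N, or if a joint passes its speed limit or range.

ROBOT

A 6-joint arm with a two-finger parallel gripper is mounted at the origin on a cart in front of the work surface, level with it; the furniture and walls round the work are solid. World frame = base frame: x ahead of the robot, y to its left, z up, the work surface at z = 0. Lengths are in m, angles in degrees, forces in N, time in s.
With the tool pointing down it reaches from about 0.375 to 0.9 m from the base axis. Payload 3.1 kg.
Tool frame: the origin (TCP) lies where the fingers leave the gripper's body, on its centre line; the fingertips stand bot.tips_ahead ahead of it and the grasp point (between the pads) lies 51 mm ahead of it (bot.tips_ahead is the distance from the TCP to the fingertips, in m); z points along the fingers, x is the direction in which the jaws open and shut, and the axes are right-handed (so a half turn about z gives the same grasp; the last joint's range is limited). The gripper opens to 87 mm and grips with 3 to 60 N. Pads are 19 mm wide; open, the fingers measure 117 mm over their backs; the gripper's body (75 mm by 190 mm) begins 51 mm behind the grasp point.
Start: joints at [58.814, 30.224, 82.088, -0, 67.689, -10.227], TCP at [0.224, 0.584, 0.292] pointing down, gripper open.
Joint ranges: [-176.69, 176.69], [-43.24, 126.21], [12.49, 139.97], [-82, 262], [0, 151.66], [-163.58, 163.58]. Speed limits (degrees/s): [159.86, 159.86, 180, 180, 180, 180].

INTERFACE

Orientations are given as a 3x3 rotation matrix whose columns are the frame's x, y, z axes.
In Python, from rig import bot, vision, nets gives the robot as it stands.
- The arm moves only by the tool play_rows, never from a script. Its argument "series" is a list of rows, each an object of numbers: "tx", "ty", "tz": the shift along the world's x, y, z as a fraction of full scale; "turn": the turn about the world's z as a fraction of full scale. A call has 1 to 10 rows; each row shifts and turns the commanded pose from where the row before left it; what a row does not reach is not made up. Full scale, the value 1, is 0.8 m for a shift and 60 degrees for a turn. A row lasts 1/10 s, in which the tool goes at most 50 mm and 8.59 degrees, less where a joint would pass 70% of its speed; a pose out of reach is approached as far as the arm can. A call with a number of a shift or a turn outside -1 to 1 is refused whole. A call with a gripper value outside its range is refused whole. "gripper" is the opening, from 0 (shut) to 1 (fully open), set as the call begins (left out, the last holds). The fingers move at their own pace and stop on an object; the grip force is fixed at half the most. Time passes only in rows, so rows that do not move let the fingers close. It gives the time, the measured TCP pose, the force and the opening at its end, in the units of the state.
- bot.read_state(): the state, without advancing time (a new reading comes with each control period).
- vision.capture(name): name is "scene" or "side" or "wrist"; returns a dict with "pixels" (420x560x3 uint8, blue, green, red), "fx", "fy", "cx", "cy" (pixels), "extrinsics" (4x4, takes a point from camera to world coordinates). Camera axes: x right, y down, z forward; pixel columns grow to the right and rows downward; lengths in m; the calibration is good to about 2 mm. A picture is of the moment at which its call begins. There is no depth.
- bot.hand_in(): hands the job in, once; it reports no verdict.
Trained networks look in a picture, given as the dict that the camera call returned (one of the last four; its "shot" number tells which), for a name from the list of things; names that differ only in an ending like _2 or _b are one class to them, and where a whole thing is asked for, a point or a joint stands for the part that bears it (a point fixed in the world has none). Each returns a list of dicts, best first, with "confidence" (0 to 1); they miss things now and then, are a little off and sometimes report something else, mostly with a low value. They report only what shows in the picture. A call takes as long as a camera call.
- nets.look_for(picture, query): "at" ([column, row] as shares, 0 to 1, of the picture: columns of its width, rows of its height, amid what is visible of it).
- nets.masks_of(picture, query): "region" (420x560 bool, what is visible of it) and "at" ([column, row] as shares, 0 to 1, of the picture: columns of its width, rows of its height, amid what is visible of it).
The state is a dict: "time_s": time; "joint_positions": joint angles; "qvel": joint speeds; "tau": joint torques, N m; "position": TCP position; "tcp_rot": TCP orientation; "force": force on the tool from outside, world axes, zero at the start; "moment": the same for the moment, N m; "opening": opening from 0.0 (shut) to 1.0 (fully open).
Only numpy, scipy, OpenCV 4.12 (cv2) and the standard library are available. Lean on these libraries where they do the work, as an engineer would, in place of code of your own. Each camera call takes 0.05 s, during which the arm holds its last target.

## Working session

There is one attempt and no reset: what is moved stays moved. The work goes in short steps, Python scripts to look and compute and a tool call to move; the robot and the scene stay as the last step left them, time stands still between calls to the robot, and variables do not carry over. Pictures are saved under pics/ and viewed, and the job is handed in when it is done.

Besides the shell and the picture viewer there is one more tool, called after "Call:" by a JSON object that holds its "name" and its "arguments", one argument or row to a line. play_rows: Moves the arm, as the interface text tells. Shift numbers are shares of 0.8 m and turn numbers shares of 60 degrees, none past 1 either way. Its arguments: {"type":"object","properties":{"series":{"type":"array"},"gripper":{"type":"number"}},"required":["series"]}

```bash
ls; mkdir -p pics; python3 - <<'E'
from rig import bot, vision, nets
import cv2
s=bot.read_state()
print({k:s[k] for k in ('time_s','position','tcp_rot','opening')},bot.tips_ahead)
for n in ("scene","side","wrist"):
    p=vision.capture(n); cv2.imwrite(f"pics/a_{n}.png",p["pixels"]); print(n,p["fx"],p["cx"],p["cy"],p["extrinsics"])
E
```

```text
pics
{'time_s': 0.0, 'position': array([0.22322296, 0.58314855, 0.29125308]), 'tcp_rot': array([[ 3.57677158e-01,  9.33844615e-01, -1.13374198e-03],
       [ 9.33842886e-01, -3.57678731e-01, -1.84129790e-03],
       [-2.12500152e-03, -4.00146680e-04, -9.99997662e-01]]), 'opening': 1.0030446227241125} 0.0697
scene 507.9994687698128 275.0243436926598 211.80810052940754 [[ 0.45215917 -0.61657184  0.64450854 -0.23999691]
 [-0.89171982 -0.32844395  0.31138455 -0.58257955]
 [ 0.01969399 -0.71551641 -0.69831827  0.97172464]
 [ 0.          0.          0.          1.        ]]
side 419.1079070996781 278.67894389186836 211.53694281737492 [[ 0.8157676  -0.3290284   0.47567167  0.0655029 ]
 [-0.57835086 -0.47228009  0.66517802 -0.96020683]
 [ 0.0057878  -0.8177358  -0.57556465  0.71409816]
 [ 0.          0.          0.          1.        ]]
wrist 356.9637868103332 278.33690854458746 209.24759721382046 [[ 0.35759833  0.89596474  0.26338301  0.15086214]
 [ 0.93387312 -0.34244542 -0.10301517  0.6118958 ]
 [-0.00210366  0.28280437 -0.9591753   0.38403445]
 [ 0.          0.          0.          1.        ]]
```

View pics/a_scene.png

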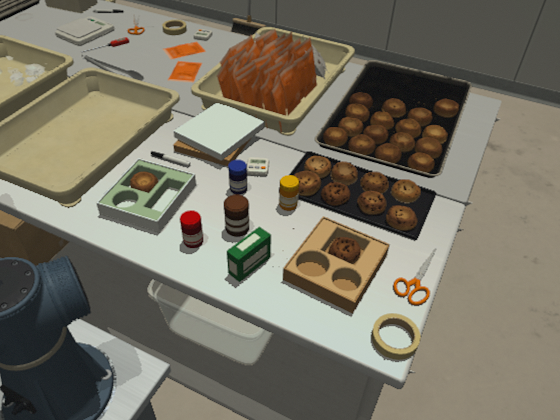

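View pics/a_side.png

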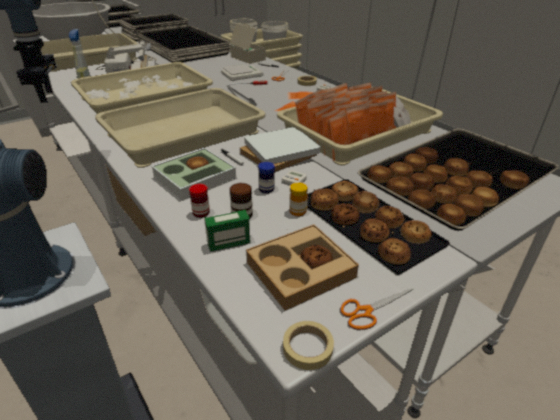

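View pics/a_wrist.png

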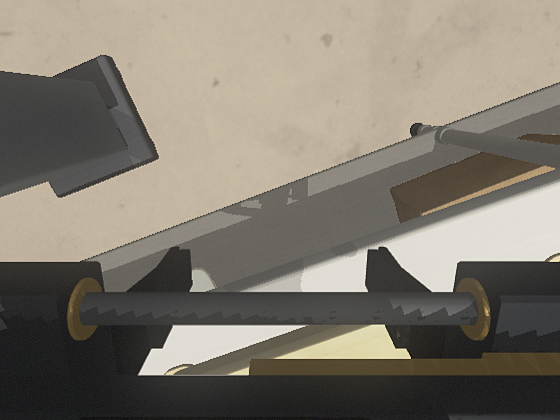

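```bash
cat > h.py <<'E'
import numpy as np, cv2
from scipy.optimize import minimize
def proj(p,P):
    E=np.linalg.inv(p["extrinsics"]); c=P@E[:3,:3].T+E[:3,3]
    return np.c_[p["fx"]*c[:,0]/c[:,2]+p["cx"], p["fy"]*c[:,1]/c[:,2]+p["cy"]]
def cyl(r,h):
    a=np.linspace(0,2*np.pi,48,endpoint=False); b=np.c_[r*np.cos(a),r*np.sin(a)]
    return np.r_[np.c_[b,0*a],np.c_[b,0*a+h]]
def box(l,w,h): return np.array([[x,y,z] for x in(-l/2,l/2) for y in(-w/2,w/2) for z in(0,h)])
MOD=dict(coffee_box=box(.206,.186,.044),tea_box=box(.206,.186,.044),cherry_jar=cyl(.026,.088),honey_jar=cyl(.026,.088),
 blueberry_jar=cyl(.026,.088),coffee_tin=cyl(.032,.094),tea_carton=box(.110,.040,.084),tape_roll=cyl(.0515,.025),timer=box(.07,.066,.021))
YAW={"coffee_box","tea_box","tea_carton","timer"}
def place(n,q):
    t=q[2] if len(q)>2 else 0
    R=np.array([[np.cos(t),-np.sin(t),0],[np.sin(t),np.cos(t),0],[0,0,1]])
    return MOD[n]@R.T+[q[0],q[1],0]
S=4
def sil(p,P,shape=(420,560)):
    h=cv2.convexHull(proj(p,P).astype(np.float32)).reshape(-1,2)
    m=np.zeros((shape[0]*S,shape[1]*S),np.uint8)
    cv2.fillPoly(m,[np.round(((h+.5)*S-.5)*16).astype(np.int32)],1,shift=4); return m
def iou(q,n,views):
    t=0
    for p,M in views:
        s=sil(p,place(n,q)); t+=1-(s&M).sum()/max(1,(s|M).sum())
    return t/len(views)
def ray(p,at,z):
    E=p["extrinsics"]; d=E[:3,:3]@[(at[0]*560-p["cx"])/p["fx"],(at[1]*420-p["cy"])/p["fy"],1]
    o=E[:3,3]; return o+d*(z-o[2])/d[2]
E
cat > fit.py <<'E'
from rig import bot, vision, nets
from h import *
import json
ps=[vision.capture("scene"),vision.capture("side")]
res={}; vis=[p["pixels"].copy() for p in ps]
for n in MOD:
    views=[];init=[];per=[]
    for p in ps:
        r=nets.masks_of(p,n)
        print(n,p["shot"],[(round(x["confidence"],2),np.round(np.array(x["at"])*[560,420]).tolist(),int(x["region"].sum())) for x in r[:3]])
        if r:
            m=r[0]["region"].astype(np.uint8)
            if n in("tape_roll",):
                cs,_=cv2.findContours(m,0,1); m=cv2.drawContours(m.copy(),cs,-1,1,-1)
            views.append((p,cv2.resize(m,None,fx=S,fy=S,interpolation=0)))
            init.append(ray(p,r[0]["at"],MOD[n][:,2].max()/2)[:2])
    if not views: continue
    def fit(v,x0):
        best=None
        for t in ((-1,-.5,0,.5,1) if n=="tea_carton" else (0,) if n in YAW else (None,)):
            q=list(x0)+([t] if t is not None else [])
            sx=np.array([q]+[np.array(q)+d for d in (np.eye(len(q))*([.02,.02]+[.15]*(len(q)-2)))])
            o=minimize(iou,q,(n,v),method="Nelder-Mead",options=dict(initial_simplex=sx,xatol=2e-4,fatol=1e-4,maxfev=150))
            if best is None or o.fun<best.fun: best=o
        return best
    o=fit(views,np.mean(init,0)); res[n]=o.x.tolist()
    print("  ->",np.round(o.x,4),"loss",round(o.fun,3),"single:",[np.round(fit([v],o.x[:2]).x,4).tolist() for v in views])
    for p,v in zip(ps,vis):
        h=cv2.convexHull(proj(p,place(n,o.x)).astype(np.float32)); cv2.polylines(v,[np.round(h).astype(np.int32)],True,(255,0,255),1)
json.dump(res,open("fit.json","w"))
for v,k in zip(vis,"ab"): cv2.imwrite(f"pics/fit_{k}.png",v)
E
time python3 fit.py
```

```text
coffee_box 4 [(0.72, [336.0, 261.0], 6242), (0.43, [192.0, 228.0], 738), (0.42, [246.0, 255.0], 1538)]
coffee_box 5 [(0.94, [300.0, 268.0], 5841), (0.44, [240.0, 202.0], 674)]
  -> [ 0.5544 -0.3688 -0.074 ] loss 0.021 single: [[0.5539, -0.3699, -0.0764], [0.5548, -0.3685, -0.0792]]
tea_box 4 [(0.73, [149.0, 192.0], 4628)]
tea_box 5 [(0.85, [191.0, 174.0], 2630)]
  -> [0.5382 0.1836 0.0931] loss 0.058 single: [[0.5394, 0.1835, 0.1004], [0.538, 0.1869, 0.0733]]
cherry_jar 4 [(0.56, [193.0, 229.0], 727)]
cherry_jar 5 [(0.58, [201.0, 201.0], 588)]
  -> [ 0.4626 -0.012 ] loss 0.074 single: [[0.4633, -0.0119], [0.4633, -0.0086]]
honey_jar 4 [(0.91, [289.0, 193.0], 579), (0.55, [245.0, 252.0], 1546)]
honey_jar 5 [(0.69, [297.0, 200.0], 586)]
  -> [ 0.7001 -0.1681] loss 0.106 single: [[0.7027, -0.1681], [0.701, -0.1657]]
blueberry_jar 4 [(0.94, [236.0, 177.0], 587)]
blueberry_jar 5 [(0.9, [266.0, 176.0], 501), (0.33, [243.0, 202.0], 621)]
  -> [ 0.6929 -0.0136] loss 0.072 single: [[0.6929, -0.0136], [0.6949, -0.0102]]
coffee_tin 4 [(0.87, [236.0, 212.0], 957)]
coffee_tin 5 [(0.8, [242.0, 202.0], 648)]
  -> [ 0.5563 -0.0886] loss 0.143 single: [[0.5563, -0.0886], [0.5577, -0.0848]]
tea_carton 4 [(0.97, [245.0, 252.0], 1564)]
tea_carton 5 [(0.97, [225.0, 229.0], 1422)]
  -> [ 0.4611 -0.1782 -0.2787] loss 0.06 single: [[0.4605, -0.179, -0.281], [0.4621, -0.1745, -0.3629]]
tape_roll 4 [(0.73, [389.0, 342.0], 1189)]
tape_roll 5 [(0.9, [305.0, 357.0], 1490), (0.37, [193.0, 170.0], 2521)]
  -> [ 0.4257 -0.5599] loss 0.037 single: [[0.4254, -0.5604], [0.4256, -0.5594]]
timer 4 [(0.64, [256.0, 168.0], 343)]
timer 5 [(0.62, [293.0, 175.0], 255)]
  -> [ 0.8023 -0.0189  0.4836] loss 0.283 single: [[0.8005, -0.019, 0.492], [0.8, -0.016, 0.1903]]
real	1m19.814s
user	0m37.815s
sys	0m15.009s
```

```bash
python3 - <<'E'
import cv2
a=cv2.imread("pics/fit_a.png")[130:310,90:420];b=cv2.imread("pics/fit_b.png")[130:320,130:380]
cv2.imwrite("pics/fa.png",cv2.resize(a,None,fx=2.4,fy=2.4,interpolation=2)); cv2.imwrite("pics/fb.png",cv2.resize(b,None,fx=3,fy=3,interpolation=2))
E
```

```text
(no output)
```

View pics/fa.png

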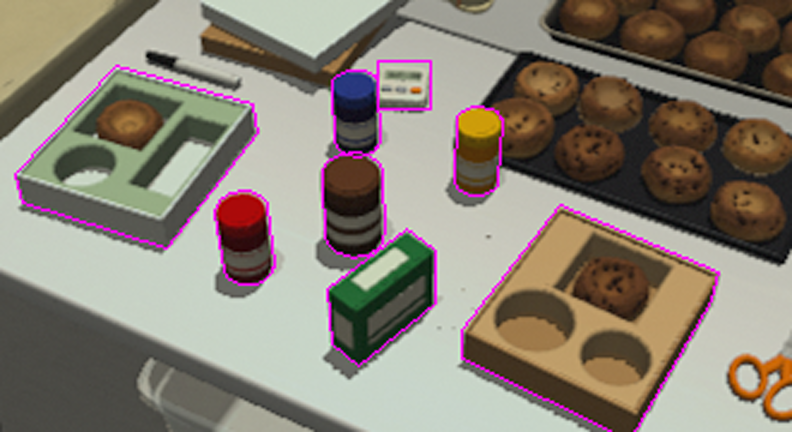

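View pics/fb.png

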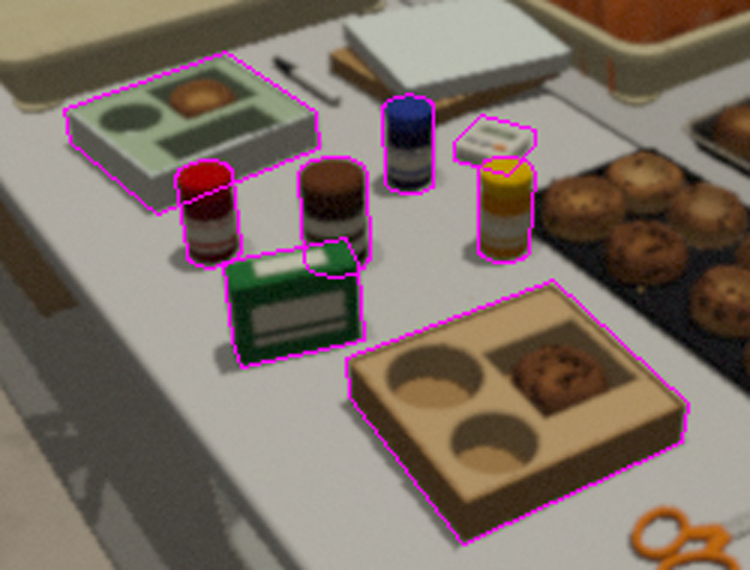

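```bash
python3 - <<'E'
import json,numpy as np
from h import *
from rig import vision
f=json.load(open("fit.json"))
def loc(b,x,y):
    q=f[b];c,s=np.cos(q[2]),np.sin(q[2]);return np.round([q[0]+c*x-s*y,q[1]+s*x+c*y],4)
print("tin",loc("coffee_box",-.049,.042),"cherry",loc("coffee_box",-.049,-.047),"honey",loc("tea_box",-.056,.034),"tea",loc("tea_box",0,-.054))
ps=[vision.capture(n) for n in("scene","side")]
for px in [(306,182)]: print("bun",[ray(ps[0],(px[0]/560,px[1]/420),z).round(3) for z in(.02,.06)])
ims=[p["pixels"].copy() for p in ps]
a=np.linspace(0,6.3,60)
for p,im in zip(ps,ims):
    for b,x,y,r in(("coffee_box",-.049,.042,.04),("coffee_box",-.049,-.047,.034),("tea_box",-.056,.034,.034)):
        c=loc(b,x,y);P=np.c_[c[0]+r*np.cos(a),c[1]+r*np.sin(a),0*a+.04]
        cv2.polylines(im,[np.round(proj(p,P)*16).astype(int).astype(np.int32)],True,(255,0,255),1,cv2.LINE_AA,4)
    P=np.array([[*loc("tea_box",x,-.054+y),.04] for x,y in((-.063,-.028),(.063,-.028),(.063,.028),(-.063,.028))])
    cv2.polylines(im,[np.round(proj(p,P)*16).astype(np.int32)],True,(255,0,255),1,cv2.LINE_AA,4)
R=lambda i,k:cv2.resize(i,(400,300),interpolation=2)
a,b=ims
cv2.imwrite("pics/op.png",np.vstack([np.hstack([R(a[155:245,90:210],3),R(a[215:312,280:400],3)]),np.hstack([R(b[145:215,145:240],3),R(b[225:310,245:360],3)])]))
E
```

```text
tin [ 0.5087 -0.3233] cherry [ 0.5021 -0.4121] honey [0.4792 0.2123] tea [0.5432 0.1299]
bun [array([ 0.789, -0.181,  0.02 ]), array([ 0.746, -0.198,  0.06 ])]
```

View pics/op.png

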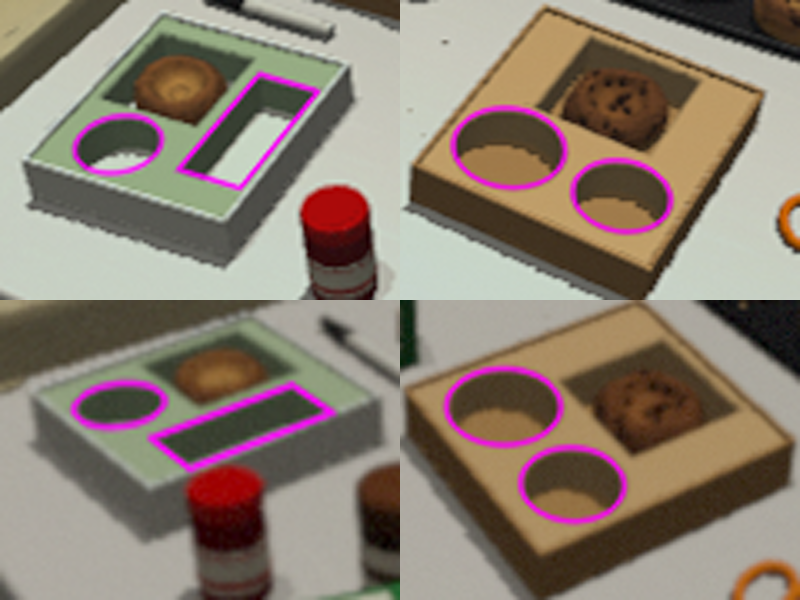

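```bash
python3 - <<'E'
from h import *
from rig import vision
p=vision.capture("scene");s=vision.capture("side")
for px in [(298,199),(415,239),(306,153)]: print(px,ray(p,(px[0]/560,px[1]/420),.01).round(3))
cv2.imwrite("pics/hz.png",np.hstack([cv2.resize(p["pixels"][140:230,250:350],(400,360),interpolation=2),cv2.resize(s["pixels"][165:255,275:375],(400,360),interpolation=2)]))
E
```

```text
(298, 199) [ 0.723 -0.187  0.01 ]
(415, 239) [ 0.728 -0.519  0.01 ]
(306, 153) [ 0.924 -0.121  0.01 ]
```

View pics/hz.png

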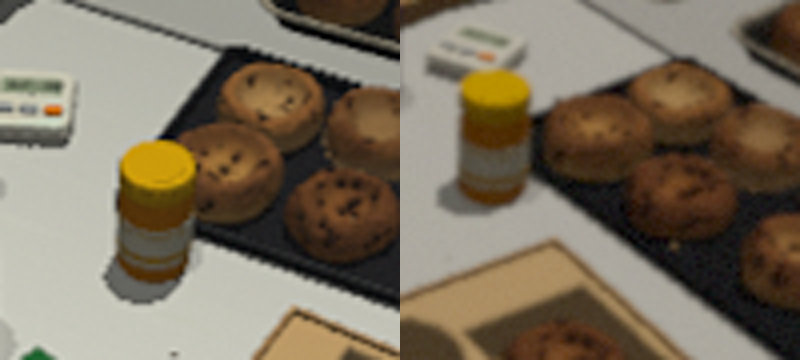

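Call:
{"name": "play_rows", "arguments": {
  "series": [
    {"tx": 0.04,"ty": -0.0475,"turn": -0.13},
    {"tx": 0.04,"ty": -0.0475,"turn": -0.13},
    {"tx": 0.04,"ty": -0.0475,"turn": -0.13},
    {"tx": 0.04,"ty": -0.0475,"turn": -0.13},
    {"tx": 0.04,"ty": -0.0475,"turn": -0.13},
    {"tx": 0.02,"ty": -0.0575,"turn": -0.13},
    {"tx": 0.02,"ty": -0.0575,"turn": -0.13},
    {"tx": 0.02,"ty": -0.0575,"turn": -0.13},
    {"tx": 0.02,"ty": -0.0575,"turn": -0.13},
    {"tx": 0.02,"ty": -0.0575,"turn": -0.052}
  ],
  "gripper": 1
}}

```text
invalid input
```

Call:
{"name": "play_rows", "arguments": {
  "series": [
    {"tx": 0.04,"ty": -0.0475,"tz": 0,"turn": -0.13},
    {"tx": 0.04,"ty": -0.0475,"tz": 0,"turn": -0.13},
    {"tx": 0.04,"ty": -0.0475,"tz": 0,"turn": -0.13},
    {"tx": 0.04,"ty": -0.0475,"tz": 0,"turn": -0.13},
    {"tx": 0.04,"ty": -0.0475,"tz": 0,"turn": -0.13},
    {"tx": 0.02,"ty": -0.0575,"tz": 0,"turn": -0.13},
    {"tx": 0.02,"ty": -0.0575,"tz": 0,"turn": -0.13},
    {"tx": 0.02,"ty": -0.0575,"tz": 0,"turn": -0.13},
    {"tx": 0.02,"ty": -0.0575,"tz": 0,"turn": -0.13},
    {"tx": 0.02,"ty": -0.0575,"tz": 0,"turn": -0.052}
  ],
  "gripper": 1.0
}}

```text
time_s: 2.35
position: [0.464, 0.1618, 0.2925]
tcp_rot: [[0.997, -0.078, 0.001], [-0.078, -0.997, 0.0], [0.001, -0.0, -1.0]]
force: [0.7, 1.1, 0.6]
opening: 0.995
```

Call:
{"name": "play_rows", "arguments": {
  "series": [
    {"tx": 0,"ty": -0.054,"tz": -0.035,"turn": 0},
    {"tx": 0,"ty": -0.054,"tz": -0.035,"turn": 0},
    {"tx": 0,"ty": -0.054,"tz": -0.035,"turn": 0},
    {"tx": 0,"ty": -0.054,"tz": -0.035,"turn": 0},
    {"tx": 0,"ty": 0,"tz": 0,"turn": 0},
    {"tx": 0,"ty": 0,"tz": 0,"turn": 0}
  ],
  "gripper": 1.0
}}

```text
time_s: 2.95
position: [0.4635, -0.005, 0.183]
tcp_rot: [[0.997, -0.078, -0.001], [-0.078, -0.997, 0.001], [-0.001, -0.001, -1.0]]
force: [0.8, 0.0, 0.2]
opening: 1.0
```

```bash
python3 - <<'E'
from h import *
from rig import vision
cv2.imwrite("pics/w1.png",vision.capture("wrist")["pixels"]);cv2.imwrite("pics/s1.png",vision.capture("side")["pixels"])
E
```

```text
(no output)
```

View pics/w1.png

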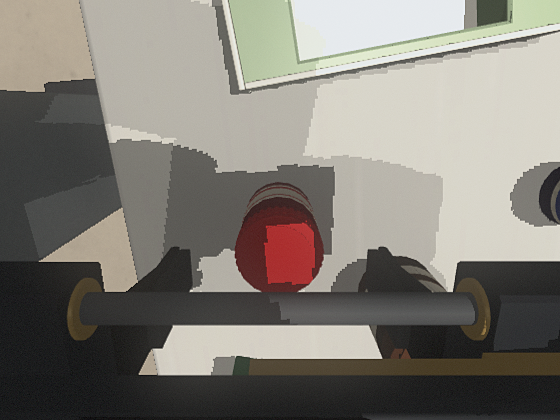

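View pics/s1.png

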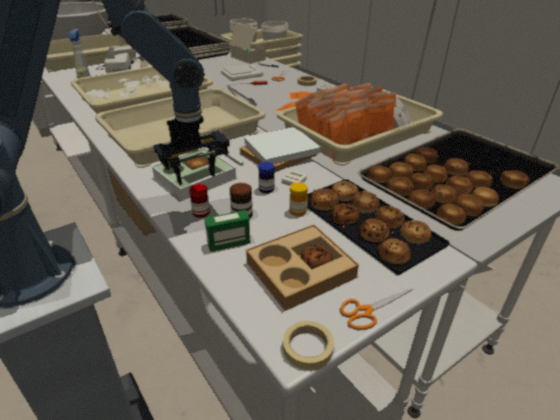

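```bash
cat > wfit.py <<'E'
import sys
from rig import bot, vision, nets
from h import *
n=sys.argv[1]; p=vision.capture("wrist"); s=bot.read_state()
r=nets.masks_of(p,n)
print([(round(x["confidence"],2),np.round(np.array(x["at"])*[560,420]).tolist(),int(x["region"].sum())) for x in r[:3]])
z=MOD[n][:,2].max()
print("tcp",s["position"].round(4),s["time_s"]); 
if r: print("ray at top",ray(p,r[0]["at"],z).round(4))
im=p["pixels"].copy()
import json
f=json.load(open("fit.json"))[n]
P=place(n,f); top=P[P[:,2]>z-.001]
cv2.polylines(im,[np.round(cv2.convexHull(proj(p,top).astype(np.float32))).astype(np.int32)],True,(255,0,255),1)
cv2.imwrite(sys.argv[2],im)
E
python3 wfit.py cherry_jar pics/w2.png
```

```text
[(0.8, [278.0, 241.0], 7481)]
tcp [ 0.4639 -0.0031  0.1843] 3.1
ray at top [0.4644 0.0006 0.088 ]
```

View pics/w2.png

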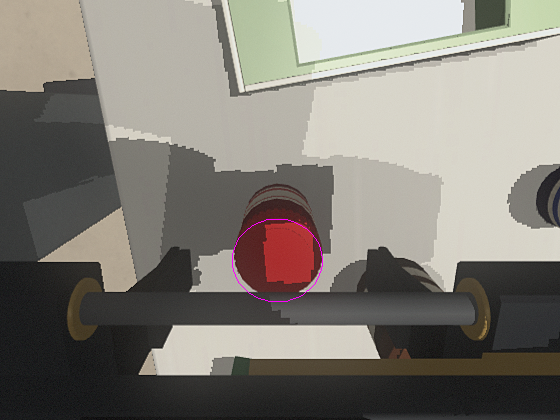

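Call:
{"name": "play_rows", "arguments": {
  "series": [
    {"tx": -0.001,"ty": -0.0085,"tz": -0.02,"turn": 0},
    {"tx": 0,"ty": 0,"tz": -0.033,"turn": 0},
    {"tx": 0,"ty": 0,"tz": -0.033,"turn": 0},
    {"tx": 0,"ty": 0,"tz": 0,"turn": 0},
    {"tx": 0,"ty": 0,"tz": 0,"turn": 0},
    {"tx": 0,"ty": 0,"tz": 0,"turn": 0}
  ]
}}

```text
time_s: 3.75
position: [0.4635, -0.0105, 0.1159]
tcp_rot: [[0.997, -0.073, 0.002], [-0.073, -0.997, -0.001], [0.003, 0.0, -1.0]]
force: [0.2, -0.1, 0.1]
opening: 0.997
```

Call:
{"name": "play_rows", "arguments": {
  "series": [
    {"tx": 0,"ty": 0,"tz": 0,"turn": 0},
    {"tx": 0,"ty": 0,"tz": 0,"turn": 0},
    {"tx": 0,"ty": 0,"tz": 0,"turn": 0},
    {"tx": 0,"ty": 0,"tz": 0,"turn": 0},
    {"tx": 0,"ty": 0,"tz": 0,"turn": 0},
    {"tx": 0,"ty": 0,"tz": 0,"turn": 0},
    {"tx": 0,"ty": 0,"tz": 0,"turn": 0}
  ],
  "gripper": 0.45
}}

```text
time_s: 4.45
position: [0.4629, -0.0111, 0.1147]
tcp_rot: [[0.997, -0.075, 0.0], [-0.075, -0.997, -0.0], [0.0, 0.0, -1.0]]
force: [-0.7, 0.1, 1.6]
opening: 0.59
```

Call:
{"name": "play_rows", "arguments": {
  "series": [
    {"tx": 0,"ty": 0,"tz": 0.02,"turn": 0},
    {"tx": 0,"ty": 0,"tz": 0.05,"turn": 0},
    {"tx": 0,"ty": 0,"tz": 0.05,"turn": 0},
    {"tx": 0,"ty": 0,"tz": 0.04,"turn": 0},
    {"tx": 0,"ty": 0,"tz": 0,"turn": 0}
  ],
  "gripper": 0.3
}}

```text
time_s: 4.95
position: [0.4646, -0.0114, 0.246]
tcp_rot: [[0.997, -0.074, 0.008], [-0.074, -0.997, -0.002], [0.008, 0.002, -1.0]]
force: [0.5, 0.2, -2.4]
opening: 0.592
```

Call:
{"name": "play_rows", "arguments": {
  "series": [
    {"tx": 0.005,"ty": -0.03,"tz": 0,"turn": 0},
    {"tx": 0.005,"ty": -0.05,"tz": 0,"turn": 0},
    {"tx": 0.005,"ty": -0.06,"tz": 0,"turn": 0},
    {"tx": 0.005,"ty": -0.06,"tz": 0,"turn": 0},
    {"tx": 0.005,"ty": -0.06,"tz": 0,"turn": 0},
    {"tx": 0.005,"ty": -0.06,"tz": 0,"turn": 0},
    {"tx": 0.005,"ty": -0.06,"tz": 0,"turn": 0},
    {"tx": 0.005,"ty": -0.05,"tz": 0,"turn": 0},
    {"tx": 0.005,"ty": -0.04,"tz": 0,"turn": 0},
    {"tx": 0.004,"ty": -0.03,"tz": 0,"turn": 0}
  ]
}}

```text
time_s: 5.95
position: [0.5009, -0.4129, 0.2396]
tcp_rot: [[0.997, -0.076, -0.003], [-0.076, -0.997, 0.003], [-0.003, -0.002, -1.0]]
force: [0.8, -0.3, -2.2]
opening: 0.586
```

Call:
{"name": "play_rows", "arguments": {
  "series": [
    {"tx": 0,"ty": 0,"tz": -0.03,"turn": 0},
    {"tx": 0,"ty": 0,"tz": -0.03,"turn": 0},
    {"tx": 0,"ty": 0,"tz": -0.01,"turn": 0},
    {"tx": 0,"ty": 0,"tz": 0,"turn": 0},
    {"tx": 0,"ty": 0,"tz": 0,"turn": 0}
  ]
}}

```text
time_s: 6.45
position: [0.502, -0.4109, 0.1863]
tcp_rot: [[0.997, -0.074, -0.0], [-0.074, -0.997, 0.0], [-0.0, -0.0, -1.0]]
force: [0.6, -0.1, -1.4]
opening: 0.595
```

```bash
cat > chk.py <<'E'
import sys,json
from rig import bot, vision, nets
from h import *
# held/placed object check: fit silhouettes at given bottom height z0
n,z0,out=sys.argv[1],float(sys.argv[2]),sys.argv[3]
s=bot.read_state(); print("tcp",s["position"].round(4),s["time_s"],s["opening"])
t=[]
for c in("scene","side"):
    p=vision.capture(c); im=p["pixels"].copy()
    r=nets.masks_of(p,n); print(c,[(round(x["confidence"],2),np.round(np.array(x["at"])*[560,420]).tolist(),int(x["region"].sum())) for x in r[:2]])
    q=[s["position"][0],s["position"][1]]
    if len(sys.argv)>4: q=[float(a) for a in sys.argv[4].split(",")]
    P=place(n,q)+[0,0,z0]
    h=cv2.convexHull(proj(p,P).astype(np.float32)); cv2.polylines(im,[np.round(h).astype(np.int32)],True,(255,0,255),1)
    c0=proj(p,P).mean(0).astype(int); x,y=np.clip(c0[0]-70,0,420),np.clip(c0[1]-60,0,300)
    t.append(cv2.resize(im[y:y+120,x:x+140],(400,343),interpolation=2))
cv2.imwrite(out,np.hstack(t))
E
python3 chk.py cherry_jar 0.072 pics/c1.png
```

```text
tcp [ 0.502  -0.4109  0.1863] 6.45 0.5950176984298762
scene [(0.77, [351.0, 269.0], 265)]
side [(0.82, [296.0, 251.0], 755)]
```

View pics/c1.png

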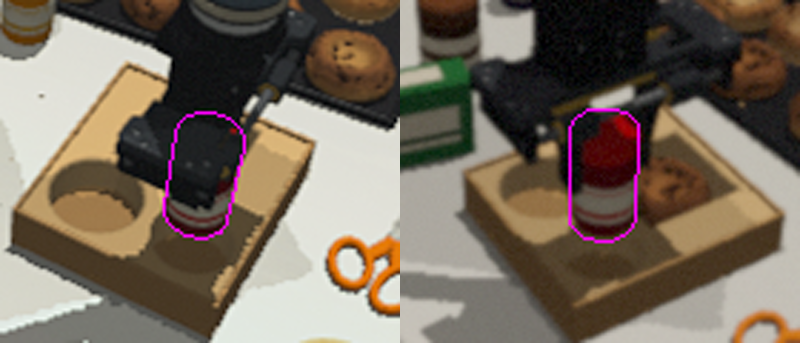

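Call:
{"name": "play_rows", "arguments": {
  "series": [
    {"tx": 0,"ty": -0.001,"tz": -0.03,"turn": 0},
    {"tx": 0,"ty": 0,"tz": -0.025,"turn": 0},
    {"tx": 0,"ty": 0,"tz": -0.015,"turn": 0},
    {"tx": 0,"ty": 0,"tz": -0.008,"turn": 0},
    {"tx": 0,"ty": 0,"tz": 0,"turn": 0},
    {"tx": 0,"ty": 0,"tz": 0,"turn": 0}
  ]
}}

```text
time_s: 7.25
position: [0.5023, -0.4122, 0.125]
tcp_rot: [[0.997, -0.075, 0.001], [-0.075, -0.997, -0.001], [0.001, 0.001, -1.0]]
force: [0.6, -0.7, -2.2]
opening: 0.589
```

Call:
{"name": "play_rows", "arguments": {
  "series": [
    {"tx": 0,"ty": 0,"tz": -0.003,"turn": 0},
    {"tx": 0,"ty": 0,"tz": -0.003,"turn": 0},
    {"tx": 0,"ty": 0,"tz": 0,"turn": 0},
    {"tx": 0,"ty": 0,"tz": 0,"turn": 0}
  ]
}}

```text
time_s: 7.65
position: [0.5019, -0.4118, 0.1196]
tcp_rot: [[0.997, -0.075, 0.0], [-0.075, -0.997, -0.0], [0.0, 0.0, -1.0]]
force: [-0.5, -0.2, -2.2]
opening: 0.592
```

Call:
{"name": "play_rows", "arguments": {
  "series": [
    {"tx": 0,"ty": 0,"tz": -0.0015,"turn": 0},
    {"tx": 0,"ty": 0,"tz": 0,"turn": 0},
    {"tx": 0,"ty": 0,"tz": 0,"turn": 0}
  ]
}}

```text
time_s: 7.95
position: [0.5021, -0.412, 0.1188]
tcp_rot: [[0.997, -0.074, 0.0], [-0.074, -0.997, -0.001], [0.0, 0.001, -1.0]]
force: [-1.1, 0.2, 1.6]
opening: 0.59
```

Call:
{"name": "play_rows", "arguments": {
  "series": [
    {"tx": 0,"ty": 0,"tz": 0,"turn": 0},
    {"tx": 0,"ty": 0,"tz": 0,"turn": 0},
    {"tx": 0,"ty": 0,"tz": 0,"turn": 0},
    {"tx": 0,"ty": 0,"tz": 0,"turn": 0},
    {"tx": 0,"ty": 0,"tz": 0,"turn": 0},
    {"tx": 0,"ty": 0,"tz": 0,"turn": 0}
  ],
  "gripper": 1.0
}}

```text
time_s: 8.55
position: [0.5019, -0.4118, 0.1182]
tcp_rot: [[0.997, -0.075, 0.0], [-0.075, -0.997, 0.0], [0.0, -0.0, -1.0]]
force: [0.1, -0.4, -0.1]
opening: 0.979
```

Call:
{"name": "play_rows", "arguments": {
  "series": [
    {"tx": 0,"ty": 0,"tz": 0.03,"turn": 0},
    {"tx": 0,"ty": 0,"tz": 0.06,"turn": 0},
    {"tx": 0,"ty": 0,"tz": 0.06,"turn": 0},
    {"tx": 0.007,"ty": 0.06,"tz": 0,"turn": 0},
    {"tx": 0.007,"ty": 0.06,"tz": 0,"turn": 0},
    {"tx": 0.013,"ty": 0.06,"tz": 0,"turn": 0},
    {"tx": 0.013,"ty": 0.06,"tz": 0,"turn": 0},
    {"tx": 0.013,"ty": 0.06,"tz": 0,"turn": 0},
    {"tx": 0.013,"ty": 0.06,"tz": 0,"turn": 0},
    {"tx": 0,"ty": 0.045,"tz": 0,"turn": 0}
  ]
}}

```text
time_s: 9.55
position: [0.5555, -0.085, 0.2385]
tcp_rot: [[0.997, -0.073, 0.001], [-0.073, -0.997, 0.0], [0.001, -0.0, -1.0]]
force: [-0.5, -0.6, 0.5]
opening: 1.003
```

Call:
{"name": "play_rows", "arguments": {
  "series": [
    {"tx": 0,"ty": 0,"tz": 0,"turn": 0},
    {"tx": 0,"ty": 0,"tz": 0,"turn": 0}
  ]
}}

```text
time_s: 9.75
position: [0.5548, -0.087, 0.2384]
tcp_rot: [[0.997, -0.072, 0.0], [-0.072, -0.997, -0.001], [0.0, 0.001, -1.0]]
force: [-0.1, 0.3, 0.1]
opening: 0.999
```

```bash
python3 chk.py cherry_jar 0.004 pics/c2.png 0.5021,-0.412; python3 wfit.py coffee_tin pics/w3.png
```

```text
tcp [ 0.5548 -0.087   0.2384] 9.75 0.9985448565341457
scene [(0.64, [348.0, 273.0], 709)]
side [(0.66, [296.0, 269.0], 764)]
[(0.71, [282.0, 212.0], 7302)]
tcp [ 0.5548 -0.0893  0.2383] 10.0
ray at top [ 0.558 -0.083  0.094]
```

View pics/c2.png

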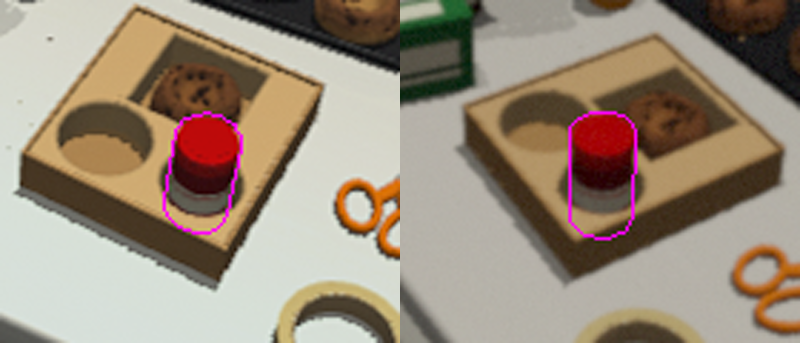

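View pics/w3.png

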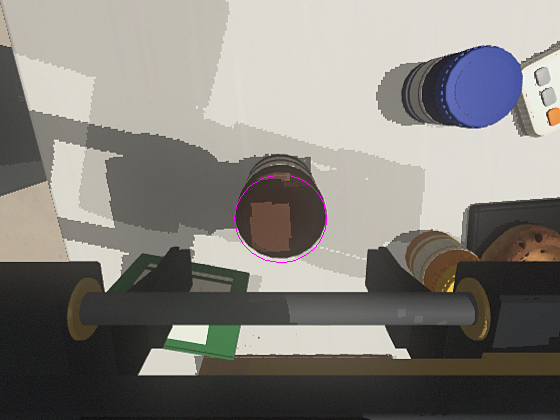

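Call:
{"name": "play_rows", "arguments": {
  "series": [
    {"tx": 0.0025,"ty": 0,"tz": -0.03,"turn": 0},
    {"tx": 0,"ty": 0,"tz": -0.045,"turn": 0},
    {"tx": 0,"ty": 0,"tz": -0.045,"turn": 0},
    {"tx": 0,"ty": 0,"tz": -0.032,"turn": 0},
    {"tx": 0,"ty": 0,"tz": 0,"turn": 0},
    {"tx": 0,"ty": 0,"tz": 0,"turn": 0}
  ]
}}

```text
time_s: 10.65
position: [0.5568, -0.0885, 0.1167]
tcp_rot: [[0.997, -0.076, -0.0], [-0.076, -0.997, 0.0], [-0.0, -0.0, -1.0]]
force: [0.9, 0.3, -1.0]
opening: 1.0
```

Call:
{"name": "play_rows", "arguments": {
  "series": [
    {"tx": 0,"ty": 0,"tz": 0,"turn": 0},
    {"tx": 0,"ty": 0,"tz": 0,"turn": 0},
    {"tx": 0,"ty": 0,"tz": 0,"turn": 0},
    {"tx": 0,"ty": 0,"tz": 0,"turn": 0},
    {"tx": 0,"ty": 0,"tz": 0,"turn": 0},
    {"tx": 0,"ty": 0,"tz": 0,"turn": 0},
    {"tx": 0,"ty": 0,"tz": 0,"turn": 0}
  ],
  "gripper": 0.45
}}

```text
time_s: 11.35
position: [0.557, -0.0878, 0.1176]
tcp_rot: [[0.997, -0.074, 0.001], [-0.074, -0.997, -0.0], [0.001, 0.0, -1.0]]
force: [-1.2, 0.8, 5.4]
opening: 0.73
```

Call:
{"name": "play_rows", "arguments": {
  "series": [
    {"tx": 0,"ty": 0,"tz": 0.02,"turn": 0},
    {"tx": 0,"ty": 0,"tz": 0.05,"turn": 0},
    {"tx": 0,"ty": 0,"tz": 0.05,"turn": 0},
    {"tx": 0,"ty": 0,"tz": 0.03,"turn": 0},
    {"tx": 0,"ty": 0,"tz": 0,"turn": 0}
  ],
  "gripper": 0.4
}}

```text
time_s: 11.85
position: [0.5586, -0.0883, 0.2401]
tcp_rot: [[0.997, -0.074, 0.008], [-0.074, -0.997, -0.003], [0.008, 0.002, -1.0]]
force: [0.0, -0.6, -2.1]
opening: 0.729
```

Call:
{"name": "play_rows", "arguments": {
  "series": [
    {"tx": -0.0075,"ty": -0.02,"tz": 0,"turn": 0},
    {"tx": -0.0075,"ty": -0.04,"tz": 0,"turn": 0},
    {"tx": -0.0075,"ty": -0.05,"tz": 0,"turn": 0},
    {"tx": -0.0075,"ty": -0.05,"tz": 0,"turn": 0},
    {"tx": -0.0075,"ty": -0.05,"tz": 0,"turn": 0},
    {"tx": -0.0075,"ty": -0.04,"tz": 0,"turn": 0},
    {"tx": -0.0075,"ty": -0.025,"tz": 0,"turn": 0},
    {"tx": -0.0075,"ty": -0.019,"tz": 0,"turn": 0},
    {"tx": 0,"ty": 0,"tz": -0.03,"turn": 0},
    {"tx": 0,"ty": 0,"tz": -0.03,"turn": 0}
  ]
}}

```text
time_s: 12.85
position: [0.5082, -0.3232, 0.1875]
tcp_rot: [[0.997, -0.076, -0.0], [-0.076, -0.997, 0.0], [-0.0, -0.0, -1.0]]
force: [0.7, -0.1, -2.8]
opening: 0.73
```

Call:
{"name": "play_rows", "arguments": {
  "series": [
    {"tx": 0,"ty": 0,"tz": 0,"turn": 0},
    {"tx": 0,"ty": 0,"tz": 0,"turn": 0}
  ]
}}

```text
time_s: 13.05
position: [0.5083, -0.3222, 0.1877]
tcp_rot: [[0.997, -0.074, -0.002], [-0.074, -0.997, 0.002], [-0.002, -0.002, -1.0]]
force: [0.0, 0.2, -2.0]
opening: 0.728
```

```bash
python3 chk.py coffee_tin 0.07 pics/c3.png
```

```text
tcp [ 0.5083 -0.3222  0.1877] 13.05 0.7277911251264092
scene [(0.75, [315.0, 252.0], 440), (0.41, [401.0, 327.0], 1309)]
side [(0.8, [277.0, 236.0], 1027)]
```

View pics/c3.png

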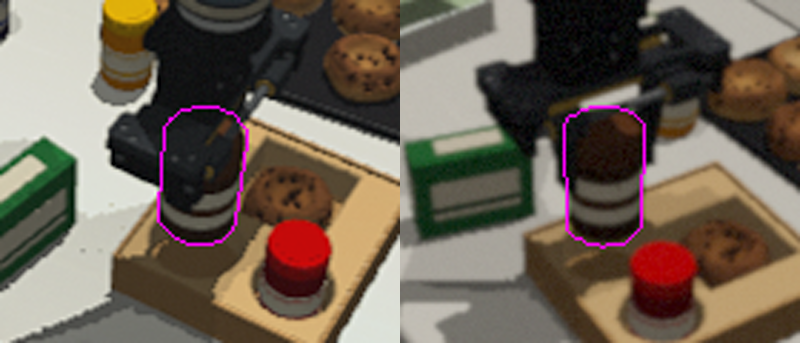

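Call:
{"name": "play_rows", "arguments": {
  "series": [
    {"tx": 0,"ty": 0,"tz": -0.03,"turn": 0},
    {"tx": 0,"ty": 0,"tz": -0.025,"turn": 0},
    {"tx": 0,"ty": 0,"tz": -0.015,"turn": 0},
    {"tx": 0,"ty": 0,"tz": -0.007,"turn": 0},
    {"tx": 0,"ty": 0,"tz": -0.003,"turn": 0},
    {"tx": 0,"ty": 0,"tz": 0,"turn": 0},
    {"tx": 0,"ty": 0,"tz": 0,"turn": 0}
  ]
}}

```text
time_s: 13.95
position: [0.5092, -0.3233, 0.1255]
tcp_rot: [[0.997, -0.075, 0.001], [-0.075, -0.997, -0.001], [0.001, 0.001, -1.0]]
force: [0.3, -0.0, -1.5]
opening: 0.731
```

Call:
{"name": "play_rows", "arguments": {
  "series": [
    {"tx": 0,"ty": 0,"tz": -0.002,"turn": 0},
    {"tx": 0,"ty": 0,"tz": 0,"turn": 0},
    {"tx": 0,"ty": 0,"tz": 0,"turn": 0}
  ]
}}

```text
time_s: 14.25
position: [0.5088, -0.323, 0.1233]
tcp_rot: [[0.997, -0.075, 0.0], [-0.075, -0.997, -0.0], [0.0, 0.0, -1.0]]
force: [0.3, -0.7, -1.0]
opening: 0.734
```

Call:
{"name": "play_rows", "arguments": {
  "series": [
    {"tx": 0,"ty": 0,"tz": -0.002,"turn": 0},
    {"tx": 0,"ty": 0,"tz": 0,"turn": 0},
    {"tx": 0,"ty": 0,"tz": 0,"turn": 0}
  ]
}}

```text
time_s: 14.55
position: [0.5089, -0.3231, 0.1217]
tcp_rot: [[0.997, -0.075, 0.0], [-0.075, -0.997, -0.0], [0.0, 0.0, -1.0]]
force: [-0.8, -0.7, 1.4]
opening: 0.735
```

Call:
{"name": "play_rows", "arguments": {
  "series": [
    {"tx": 0,"ty": 0,"tz": 0,"turn": 0},
    {"tx": 0,"ty": 0,"tz": 0,"turn": 0},
    {"tx": 0,"ty": 0,"tz": 0,"turn": 0},
    {"tx": 0,"ty": 0,"tz": 0,"turn": 0},
    {"tx": 0,"ty": 0,"tz": 0,"turn": 0},
    {"tx": 0,"ty": 0,"tz": 0,"turn": 0}
  ],
  "gripper": 1.0
}}

```text
time_s: 15.15
position: [0.5087, -0.323, 0.1214]
tcp_rot: [[0.997, -0.075, -0.0], [-0.075, -0.997, 0.0], [-0.0, -0.0, -1.0]]
force: [0.9, 0.6, 0.4]
opening: 0.998
```

Call:
{"name": "play_rows", "arguments": {
  "series": [
    {"tx": 0,"ty": 0,"tz": 0.03,"turn": 0},
    {"tx": 0,"ty": 0,"tz": 0.06,"turn": 0},
    {"tx": 0,"ty": 0,"tz": 0.06,"turn": 0},
    {"tx": -0.0086,"ty": 0.026,"tz": 0,"turn": 0.131},
    {"tx": -0.0086,"ty": 0.026,"tz": 0,"turn": 0.131},
    {"tx": -0.0086,"ty": 0.026,"tz": 0,"turn": 0.131},
    {"tx": -0.0086,"ty": 0.026,"tz": 0,"turn": 0.131},
    {"tx": -0.0086,"ty": 0.026,"tz": 0,"turn": 0.131},
    {"tx": -0.0086,"ty": 0.026,"tz": 0,"turn": 0.131},
    {"tx": -0.0086,"ty": 0.026,"tz": 0,"turn": 0.131}
  ]
}}

```text
time_s: 16.15
position: [0.4601, -0.1766, 0.2416]
tcp_rot: [[0.629, 0.778, 0.0], [0.778, -0.629, -0.0], [0.0, 0.0, -1.0]]
force: [0.3, -0.4, 0.3]
opening: 1.001
```

Call:
{"name": "play_rows", "arguments": {
  "series": [
    {"tx": 0,"ty": 0,"tz": 0,"turn": 0.131},
    {"tx": 0,"ty": 0,"tz": 0,"turn": 0.131},
    {"tx": 0,"ty": 0,"tz": 0,"turn": 0.131},
    {"tx": 0,"ty": 0,"tz": 0,"turn": 0},
    {"tx": 0,"ty": 0,"tz": 0,"turn": 0}
  ]
}}

```text
time_s: 16.65
position: [0.4605, -0.1774, 0.2415]
tcp_rot: [[0.273, 0.962, 0.0], [0.962, -0.273, 0.0], [0.0, 0.0, -1.0]]
force: [0.4, 0.7, 0.1]
opening: 0.999
```

```bash
python3 chk.py coffee_tin 0.004 pics/c4.png 0.5088,-0.323; python3 wfit.py tea_carton pics/w4.png
```

```text
tcp [ 0.4605 -0.1774  0.2415] 16.65 0.9988799435441811
scene [(0.71, [315.0, 254.0], 931)]
side [(0.63, [275.0, 250.0], 899)]
[(0.59, [279.0, 203.0], 8253)]
tcp [ 0.4605 -0.1774  0.2415] 16.9
ray at top [ 0.4526 -0.1738  0.084 ]
```

View pics/c4.png

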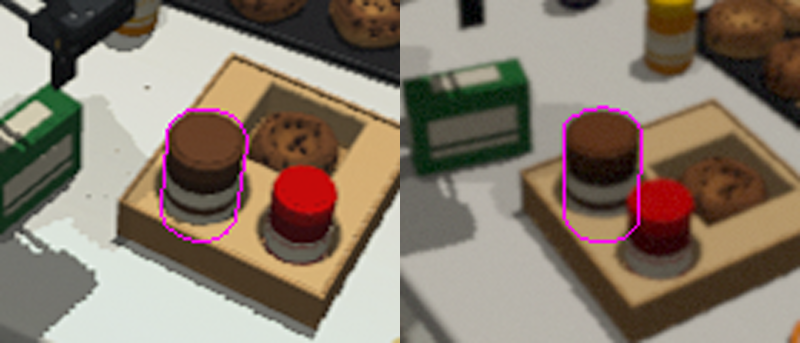

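View pics/w4.png

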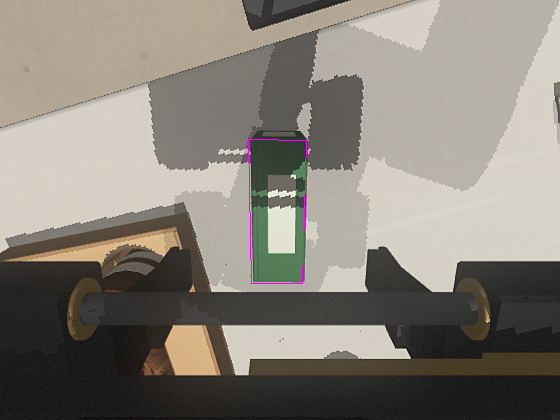

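Call:
{"name": "play_rows", "arguments": {
  "series": [
    {"tx": 0.001,"ty": 0,"tz": -0.03,"turn": 0},
    {"tx": 0,"ty": 0,"tz": -0.045,"turn": 0},
    {"tx": 0,"ty": 0,"tz": -0.045,"turn": 0},
    {"tx": 0,"ty": 0,"tz": -0.04,"turn": 0},
    {"tx": 0,"ty": 0,"tz": 0,"turn": 0},
    {"tx": 0,"ty": 0,"tz": 0,"turn": 0}
  ]
}}

```text
time_s: 17.55
position: [0.4613, -0.1774, 0.1134]
tcp_rot: [[0.27, 0.963, -0.001], [0.963, -0.27, 0.001], [0.0, -0.001, -1.0]]
force: [0.0, -0.1, -0.0]
opening: 1.002
```

Call:
{"name": "play_rows", "arguments": {
  "series": [
    {"tx": 0,"ty": 0,"tz": 0,"turn": 0},
    {"tx": 0,"ty": 0,"tz": 0,"turn": 0},
    {"tx": 0,"ty": 0,"tz": 0,"turn": 0},
    {"tx": 0,"ty": 0,"tz": 0,"turn": 0},
    {"tx": 0,"ty": 0,"tz": 0,"turn": 0},
    {"tx": 0,"ty": 0,"tz": 0,"turn": 0},
    {"tx": 0,"ty": 0,"tz": 0,"turn": 0},
    {"tx": 0,"ty": 0,"tz": 0,"turn": 0}
  ],
  "gripper": 0.25
}}

```text
time_s: 18.35
position: [0.4614, -0.1774, 0.1135]
tcp_rot: [[0.27, 0.963, -0.0], [0.963, -0.27, -0.0], [-0.0, -0.0, -1.0]]
force: [0.0, 0.4, 0.2]
opening: 0.463
```

Call:
{"name": "play_rows", "arguments": {
  "series": [
    {"tx": 0,"ty": 0,"tz": 0.02,"turn": 0},
    {"tx": 0,"ty": 0,"tz": 0.05,"turn": 0},
    {"tx": 0,"ty": 0,"tz": 0.05,"turn": 0},
    {"tx": 0,"ty": 0,"tz": 0.02,"turn": 0},
    {"tx": 0,"ty": 0,"tz": 0,"turn": 0}
  ],
  "gripper": 0.15
}}

```text
time_s: 18.85
position: [0.4624, -0.178, 0.2277]
tcp_rot: [[0.27, 0.963, 0.005], [0.963, -0.27, -0.003], [-0.002, 0.005, -1.0]]
force: [0.9, 0.3, -1.6]
opening: 0.457
```

Call:
{"name": "play_rows", "arguments": {
  "series": [
    {"tx": 0.01,"ty": 0.02,"tz": 0,"turn": 0.035},
    {"tx": 0.01,"ty": 0.04,"tz": 0,"turn": 0.035},
    {"tx": 0.01,"ty": 0.05,"tz": 0,"turn": 0.035},
    {"tx": 0.01,"ty": 0.05,"tz": 0,"turn": 0.035},
    {"tx": 0.01,"ty": 0.05,"tz": 0,"turn": 0.035},
    {"tx": 0.01,"ty": 0.05,"tz": 0,"turn": 0.035},
    {"tx": 0.01,"ty": 0.05,"tz": 0,"turn": 0.035},
    {"tx": 0.01,"ty": 0.034,"tz": 0,"turn": 0.035},
    {"tx": 0.01,"ty": 0.025,"tz": 0,"turn": 0.035},
    {"tx": 0.0125,"ty": 0.015,"tz": 0,"turn": 0.035}
  ]
}}

```text
time_s: 19.85
position: [0.542, 0.1317, 0.2232]
tcp_rot: [[-0.096, 0.995, -0.005], [0.995, 0.096, 0.0], [0.001, -0.005, -1.0]]
force: [0.3, -0.8, -1.5]
opening: 0.456
```

Call:
{"name": "play_rows", "arguments": {
  "series": [
    {"tx": 0,"ty": 0,"tz": -0.03,"turn": 0},
    {"tx": 0,"ty": 0,"tz": -0.025,"turn": 0},
    {"tx": 0,"ty": 0,"tz": 0,"turn": 0},
    {"tx": 0,"ty": 0,"tz": 0,"turn": 0}
  ]
}}

```text
time_s: 20.25
position: [0.5425, 0.1297, 0.18]
tcp_rot: [[-0.093, 0.996, -0.003], [0.996, 0.093, -0.0], [0.0, -0.003, -1.0]]
force: [0.3, 0.1, -0.8]
opening: 0.458
```

```bash
python3 - <<'E'
from rig import bot
s=bot.read_state();R=s["tcp_rot"];import numpy as np
print(np.arctan2(R[1,0],R[0,0])-np.pi/2)
E
python3 chk.py tea_carton 0.07 pics/c5.png 0.5432,0.1299,0.093
```

```text
0.09272291895986018
tcp [0.5425 0.1297 0.18  ] 20.25 0.45798717991670485
scene [(0.97, [152.0, 181.0], 1033)]
side [(0.73, [292.0, 179.0], 239), (0.69, [196.0, 158.0], 914)]
```

View pics/c5.png

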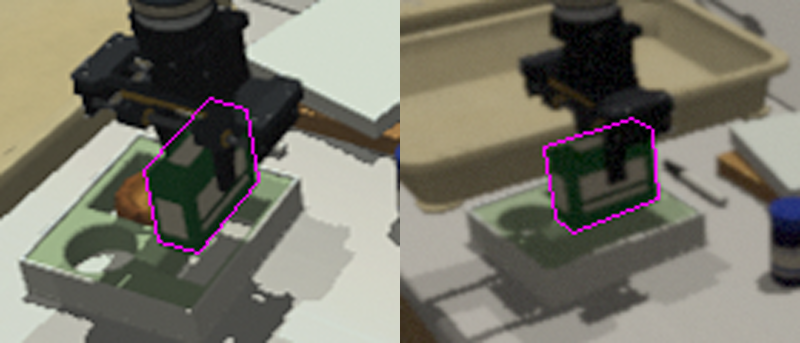

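Call:
{"name": "play_rows", "arguments": {
  "series": [
    {"tx": 0,"ty": 0,"tz": -0.025,"turn": 0},
    {"tx": 0,"ty": 0,"tz": -0.025,"turn": 0},
    {"tx": 0,"ty": 0,"tz": -0.013,"turn": 0},
    {"tx": 0,"ty": 0,"tz": -0.007,"turn": 0},
    {"tx": 0,"ty": 0,"tz": -0.003,"turn": 0},
    {"tx": 0,"ty": 0,"tz": 0,"turn": 0},
    {"tx": 0,"ty": 0,"tz": 0,"turn": 0}
  ]
}}

```text
time_s: 21.15
position: [0.5438, 0.1299, 0.1237]
tcp_rot: [[-0.093, 0.996, 0.001], [0.996, 0.093, 0.0], [-0.0, 0.001, -1.0]]
force: [0.6, -0.4, -1.8]
opening: 0.456
```

Call:
{"name": "play_rows", "arguments": {
  "series": [
    {"tx": 0,"ty": 0,"tz": -0.003,"turn": 0},
    {"tx": 0,"ty": 0,"tz": 0,"turn": 0},
    {"tx": 0,"ty": 0,"tz": 0,"turn": 0}
  ]
}}

```text
time_s: 21.45
position: [0.5434, 0.1298, 0.1208]
tcp_rot: [[-0.093, 0.996, 0.0], [0.996, 0.093, -0.0], [-0.0, 0.0, -1.0]]
force: [-0.3, -0.9, -0.4]
opening: 0.461
```

Call:
{"name": "play_rows", "arguments": {
  "series": [
    {"tx": 0,"ty": 0,"tz": -0.002,"turn": 0},
    {"tx": 0,"ty": 0,"tz": -0.0015,"turn": 0},
    {"tx": 0,"ty": 0,"tz": 0,"turn": 0},
    {"tx": 0,"ty": 0,"tz": 0,"turn": 0}
  ]
}}

```text
time_s: 21.85
position: [0.5433, 0.1298, 0.1178]
tcp_rot: [[-0.093, 0.996, -0.0], [0.996, 0.093, -0.0], [0.0, -0.0, -1.0]]
force: [-0.1, 0.3, -1.7]
opening: 0.455
```

Call:
{"name": "play_rows", "arguments": {
  "series": [
    {"tx": 0,"ty": 0,"tz": -0.0012,"turn": 0},
    {"tx": 0,"ty": 0,"tz": 0,"turn": 0},
    {"tx": 0,"ty": 0,"tz": 0,"turn": 0}
  ]
}}

```text
time_s: 22.15
position: [0.5434, 0.1298, 0.1175]
tcp_rot: [[-0.093, 0.996, 0.0], [0.996, 0.093, 0.0], [-0.0, 0.0, -1.0]]
force: [-2.1, -1.0, 5.4]
opening: 0.454
```

Call:
{"name": "play_rows", "arguments": {
  "series": [
    {"tx": 0,"ty": 0,"tz": 0,"turn": 0},
    {"tx": 0,"ty": 0,"tz": 0,"turn": 0},
    {"tx": 0,"ty": 0,"tz": 0,"turn": 0},
    {"tx": 0,"ty": 0,"tz": 0,"turn": 0},
    {"tx": 0,"ty": 0,"tz": 0,"turn": 0},
    {"tx": 0,"ty": 0,"tz": 0,"turn": 0},
    {"tx": 0,"ty": 0,"tz": 0,"turn": 0}
  ],
  "gripper": 1.0
}}

```text
time_s: 22.85
position: [0.5434, 0.1298, 0.1168]
tcp_rot: [[-0.093, 0.996, -0.0], [0.996, 0.093, -0.0], [0.0, -0.0, -1.0]]
force: [-0.6, -1.2, -0.2]
opening: 0.965
```

Call:
{"name": "play_rows", "arguments": {
  "series": [
    {"tx": 0,"ty": 0,"tz": 0.03,"turn": 0},
    {"tx": 0,"ty": 0,"tz": 0.06,"turn": 0},
    {"tx": 0,"ty": 0,"tz": 0.06,"turn": 0},
    {"tx": 0.028,"ty": -0.05,"tz": 0,"turn": -0.048},
    {"tx": 0.028,"ty": -0.053,"tz": 0,"turn": -0.048},
    {"tx": 0.028,"ty": -0.055,"tz": 0,"turn": -0.048},
    {"tx": 0.028,"ty": -0.055,"tz": 0,"turn": -0.048},
    {"tx": 0.028,"ty": -0.055,"tz": 0,"turn": -0.048},
    {"tx": 0.028,"ty": -0.054,"tz": 0,"turn": -0.048},
    {"tx": 0.028,"ty": -0.05,"tz": 0,"turn": -0.048}
  ]
}}

```text
time_s: 23.85
position: [0.7006, -0.17, 0.2368]
tcp_rot: [[0.259, 0.966, -0.0], [0.966, -0.259, 0.0], [-0.0, -0.0, -1.0]]
force: [0.9, 0.8, -0.3]
opening: 1.004
```

Call:
{"name": "play_rows", "arguments": {
  "series": [
    {"tx": 0,"ty": 0,"tz": 0,"turn": 0},
    {"tx": 0,"ty": 0,"tz": 0,"turn": 0}
  ]
}}

```text
time_s: 24.05
position: [0.6999, -0.1689, 0.2361]
tcp_rot: [[0.258, 0.966, -0.001], [0.966, -0.258, 0.001], [0.001, -0.001, -1.0]]
force: [-0.2, 1.1, -0.6]
opening: 1.0
```

```bash
python3 chk.py tea_carton 0.004 pics/c6.png 0.5433,0.1298,0.093; python3 wfit.py honey_jar pics/w5.png
```

```text
tcp [ 0.6999 -0.1689  0.2361] 24.05 1.0000554175659966
scene [(0.77, [159.0, 191.0], 1021), (0.15, [236.0, 180.0], 550)]
side [(0.61, [199.0, 169.0], 715), (0.36, [186.0, 177.0], 2036)]
[(0.73, [280.0, 211.0], 4801)]
tcp [ 0.6997 -0.1661  0.237 ] 24.3
ray at top [ 0.6947 -0.1629  0.088 ]
```

View pics/c6.png

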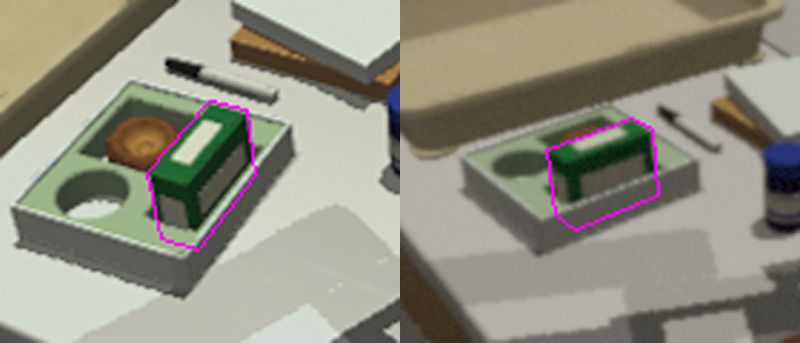

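View pics/w5.png

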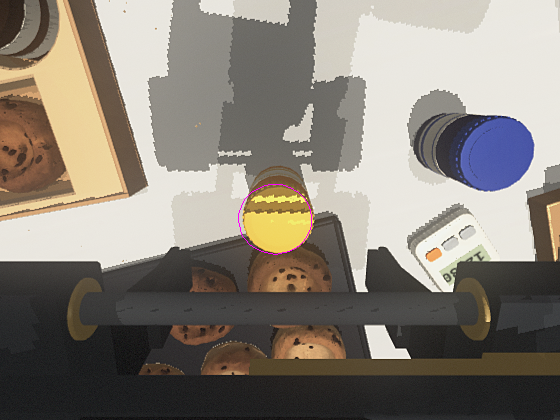

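Call:
{"name": "play_rows", "arguments": {
  "series": [
    {"tx": 0.001,"ty": 0.001,"tz": -0.03,"turn": 0},
    {"tx": 0,"ty": 0,"tz": -0.045,"turn": 0},
    {"tx": 0,"ty": 0,"tz": -0.045,"turn": 0},
    {"tx": 0,"ty": 0,"tz": -0.032,"turn": 0},
    {"tx": 0,"ty": 0,"tz": 0,"turn": 0},
    {"tx": 0,"ty": 0,"tz": 0,"turn": 0}
  ]
}}

```text
time_s: 24.95
position: [0.7011, -0.1664, 0.1156]
tcp_rot: [[0.255, 0.967, -0.0], [0.967, -0.255, 0.0], [0.0, -0.0, -1.0]]
force: [0.3, -0.8, -0.6]
opening: 0.998
```

Call:
{"name": "play_rows", "arguments": {
  "series": [
    {"tx": 0,"ty": 0,"tz": 0,"turn": 0},
    {"tx": 0,"ty": 0,"tz": 0,"turn": 0},
    {"tx": 0,"ty": 0,"tz": 0,"turn": 0},
    {"tx": 0,"ty": 0,"tz": 0,"turn": 0},
    {"tx": 0,"ty": 0,"tz": 0,"turn": 0},
    {"tx": 0,"ty": 0,"tz": 0,"turn": 0},
    {"tx": 0,"ty": 0,"tz": 0,"turn": 0}
  ],
  "gripper": 0.4
}}

```text
time_s: 25.65
position: [0.7011, -0.1669, 0.1157]
tcp_rot: [[0.256, 0.967, 0.0], [0.967, -0.256, -0.0], [0.0, 0.0, -1.0]]
force: [-0.3, 0.6, 1.6]
opening: 0.59
```

Call:
{"name": "play_rows", "arguments": {
  "series": [
    {"tx": 0,"ty": 0,"tz": 0.02,"turn": 0},
    {"tx": 0,"ty": 0,"tz": 0.05,"turn": 0},
    {"tx": 0,"ty": 0,"tz": 0.05,"turn": 0},
    {"tx": 0,"ty": 0,"tz": 0.035,"turn": 0},
    {"tx": 0,"ty": 0,"tz": 0,"turn": 0}
  ],
  "gripper": 0.3
}}

```text
time_s: 26.15
position: [0.7034, -0.168, 0.2456]
tcp_rot: [[0.256, 0.967, 0.01], [0.967, -0.256, -0.004], [-0.002, 0.011, -1.0]]
force: [0.8, -0.0, -2.9]
opening: 0.591
```

Call:
{"name": "play_rows", "arguments": {
  "series": [
    {"tx": -0.025,"ty": 0.043,"tz": 0,"turn": -0.11},
    {"tx": -0.025,"ty": 0.043,"tz": 0,"turn": -0.117},
    {"tx": -0.025,"ty": 0.043,"tz": 0,"turn": -0.117},
    {"tx": -0.025,"ty": 0.043,"tz": 0,"turn": -0.117},
    {"tx": -0.025,"ty": 0.043,"tz": 0,"turn": -0.117},
    {"tx": -0.025,"ty": 0.043,"tz": 0,"turn": -0.117},
    {"tx": -0.025,"ty": 0.043,"tz": 0,"turn": -0.117},
    {"tx": -0.025,"ty": 0.043,"tz": 0,"turn": -0.117},
    {"tx": -0.025,"ty": 0.043,"tz": 0,"turn": -0.117},
    {"tx": -0.025,"ty": 0.043,"tz": 0,"turn": -0.117}
  ]
}}

```text
time_s: 27.15
position: [0.4989, 0.178, 0.2379]
tcp_rot: [[0.996, 0.088, -0.003], [0.088, -0.996, -0.0], [-0.003, 0.0, -1.0]]
force: [0.3, -0.0, -2.6]
opening: 0.593
```

Call:
{"name": "play_rows", "arguments": {
  "series": [
    {"tx": -0.014,"ty": 0.022,"tz": 0,"turn": 0},
    {"tx": -0.013,"ty": 0.022,"tz": 0,"turn": 0},
    {"tx": 0,"ty": 0,"tz": 0,"turn": 0},
    {"tx": 0,"ty": 0,"tz": 0,"turn": 0},
    {"tx": 0,"ty": 0,"tz": 0,"turn": 0}
  ]
}}

```text
time_s: 27.65
position: [0.4797, 0.2115, 0.2388]
tcp_rot: [[0.996, 0.093, -0.0], [0.093, -0.996, -0.001], [-0.001, 0.0, -1.0]]
force: [-0.2, -0.1, -2.8]
opening: 0.594
```

Down to z 0.17, then check.

Call:
{"name": "play_rows", "arguments": {
  "series": [
    {"tx": 0,"ty": 0.001,"tz": -0.04,"turn": 0},
    {"tx": 0,"ty": 0,"tz": -0.04,"turn": 0},
    {"tx": 0,"ty": 0,"tz": 0,"turn": 0},
    {"tx": 0,"ty": 0,"tz": 0,"turn": 0}
  ]
}}

```text
time_s: 28.05
position: [0.4797, 0.2123, 0.1751]
tcp_rot: [[0.996, 0.093, -0.001], [0.093, -0.996, -0.0], [-0.001, 0.0, -1.0]]
force: [0.1, 0.1, -2.9]
opening: 0.59
```

```bash
python3 chk.py honey_jar 0.06 pics/c7.png 0.4792,0.2123
```

```text
tcp [0.4797 0.2123 0.1751] 28.05 0.5902877904921972
scene [(0.67, [122.0, 185.0], 541)]
side [(0.63, [170.0, 152.0], 484)]
```

View pics/c7.png

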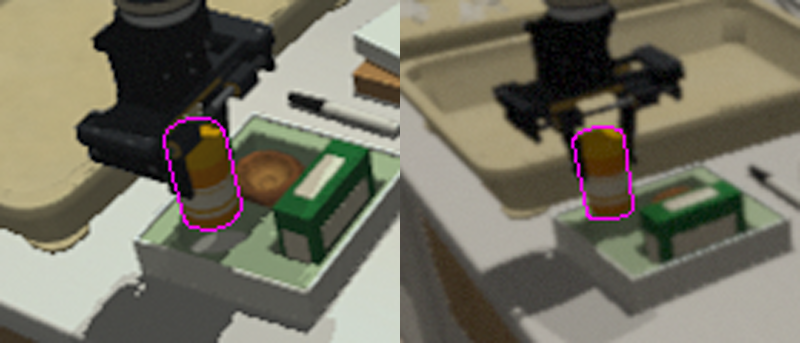

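Call:
{"name": "play_rows", "arguments": {
  "series": [
    {"tx": 0,"ty": 0,"tz": -0.025,"turn": 0},
    {"tx": 0,"ty": 0,"tz": -0.02,"turn": 0},
    {"tx": 0,"ty": 0,"tz": -0.012,"turn": 0},
    {"tx": 0,"ty": 0,"tz": -0.007,"turn": 0},
    {"tx": 0,"ty": 0,"tz": 0,"turn": 0},
    {"tx": 0,"ty": 0,"tz": 0,"turn": 0}
  ]
}}

```text
time_s: 28.85
position: [0.4798, 0.2131, 0.1246]
tcp_rot: [[0.996, 0.094, 0.001], [0.094, -0.996, 0.0], [0.001, -0.0, -1.0]]
force: [0.1, -0.0, -2.5]
opening: 0.59
```

Call:
{"name": "play_rows", "arguments": {
  "series": [
    {"tx": 0,"ty": 0,"tz": -0.002,"turn": 0},
    {"tx": 0,"ty": 0,"tz": -0.002,"turn": 0},
    {"tx": 0,"ty": 0,"tz": 0,"turn": 0},
    {"tx": 0,"ty": 0,"tz": 0,"turn": 0}
  ]
}}

```text
time_s: 29.25
position: [0.4794, 0.213, 0.121]
tcp_rot: [[0.996, 0.094, 0.0], [0.094, -0.996, 0.0], [0.0, -0.0, -1.0]]
force: [0.6, -0.4, -1.6]
opening: 0.593
```

Call:
{"name": "play_rows", "arguments": {
  "series": [
    {"tx": 0,"ty": 0,"tz": -0.0015,"turn": 0},
    {"tx": 0,"ty": 0,"tz": 0,"turn": 0},
    {"tx": 0,"ty": 0,"tz": 0,"turn": 0}
  ]
}}

```text
time_s: 29.55
position: [0.4793, 0.213, 0.1197]
tcp_rot: [[0.996, 0.094, -0.0], [0.094, -0.996, -0.0], [-0.0, 0.0, -1.0]]
force: [0.6, 0.7, -2.8]
opening: 0.594
```

Call:
{"name": "play_rows", "arguments": {
  "series": [
    {"tx": 0,"ty": 0,"tz": -0.0012,"turn": 0},
    {"tx": 0,"ty": 0,"tz": 0,"turn": 0},
    {"tx": 0,"ty": 0,"tz": 0,"turn": 0}
  ]
}}

```text
time_s: 29.85
position: [0.4793, 0.213, 0.1196]
tcp_rot: [[0.996, 0.094, 0.0], [0.094, -0.996, 0.0], [0.0, -0.0, -1.0]]
force: [-1.8, -0.9, 5.9]
opening: 0.59
```

Contact; release, rise and move back left for a clear view.

Call:
{"name": "play_rows", "arguments": {
  "series": [
    {"tx": 0,"ty": 0,"tz": 0,"turn": 0},
    {"tx": 0,"ty": 0,"tz": 0,"turn": 0},
    {"tx": 0,"ty": 0,"tz": 0,"turn": 0},
    {"tx": 0,"ty": 0,"tz": 0,"turn": 0},
    {"tx": 0,"ty": 0,"tz": 0,"turn": 0},
    {"tx": 0,"ty": 0,"tz": 0,"turn": 0},
    {"tx": 0,"ty": 0,"tz": 0,"turn": 0}
  ],
  "gripper": 1.0
}}

```text
time_s: 30.55
position: [0.4794, 0.213, 0.1187]
tcp_rot: [[0.996, 0.094, -0.0], [0.094, -0.996, -0.0], [-0.0, 0.0, -1.0]]
force: [0.1, -0.3, 0.8]
opening: 0.995
```

Call:
{"name": "play_rows", "arguments": {
  "series": [
    {"tx": 0,"ty": 0,"tz": 0.03,"turn": 0},
    {"tx": 0,"ty": 0,"tz": 0.06,"turn": 0},
    {"tx": 0,"ty": 0,"tz": 0.06,"turn": 0},
    {"tx": 0,"ty": 0,"tz": 0.05,"turn": 0},
    {"tx": -0.03,"ty": 0.05,"tz": 0,"turn": 0},
    {"tx": -0.03,"ty": 0.05,"tz": 0,"turn": 0},
    {"tx": -0.03,"ty": 0.05,"tz": 0,"turn": 0},
    {"tx": -0.03,"ty": 0.05,"tz": 0,"turn": 0},
    {"tx": -0.03,"ty": 0.05,"tz": 0,"turn": 0},
    {"tx": -0.03,"ty": 0.05,"tz": 0,"turn": 0}
  ]
}}

```text
time_s: 31.55
position: [0.334, 0.4543, 0.2788]
tcp_rot: [[0.996, 0.094, 0.0], [0.094, -0.996, -0.0], [0.0, 0.0, -1.0]]
force: [0.6, 0.4, -0.3]
opening: 0.999
```

Call:
{"name": "play_rows", "arguments": {
  "series": [
    {"tx": -0.02,"ty": 0.04,"tz": 0,"turn": 0},
    {"tx": -0.02,"ty": 0.03,"tz": 0,"turn": 0},
    {"tx": 0,"ty": 0,"tz": 0,"turn": 0},
    {"tx": 0,"ty": 0,"tz": 0,"turn": 0}
  ]
}}

```text
time_s: 31.95
position: [0.3027, 0.509, 0.2784]
tcp_rot: [[0.995, 0.096, -0.0], [0.096, -0.995, -0.001], [-0.0, 0.001, -1.0]]
force: [0.8, -0.0, -0.3]
opening: 0.998
```

```bash
python3 - <<'E'
import json
from rig import bot,vision,nets
from h import *
f=json.load(open("fit.json"))
ps=[vision.capture("scene"),vision.capture("side")]
o={"cherry_jar":(.5021,-.412),"coffee_tin":(.5088,-.323),"tea_carton":(.5433,.1298,.093),"honey_jar":(.4793,.213)}
ims=[]
for p in ps:
    im=p["pixels"].copy()
    for n in MOD:
        q=o.get(n,f[n]); P=place(n,q)+[0,0,.004 if n in o else 0]
        if n in o: z=P[:,2].max();P=P[P[:,2]>z-1e-3]
        if n.endswith("box"): continue
        cv2.polylines(im,[np.round(cv2.convexHull(proj(p,P).astype(np.float32))*16).astype(np.int32)],True,(255,0,255),1,cv2.LINE_AA,4)
    ims.append(im)
a,b=ims
cv2.imwrite("pics/f1.png",cv2.resize(a[130:370,80:440],(800,533),interpolation=2));cv2.imwrite("pics/f2.png",cv2.resize(b[130:380,140:390],(600,600),interpolation=2))
E
```

```text
(no output)
```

View pics/f1.png

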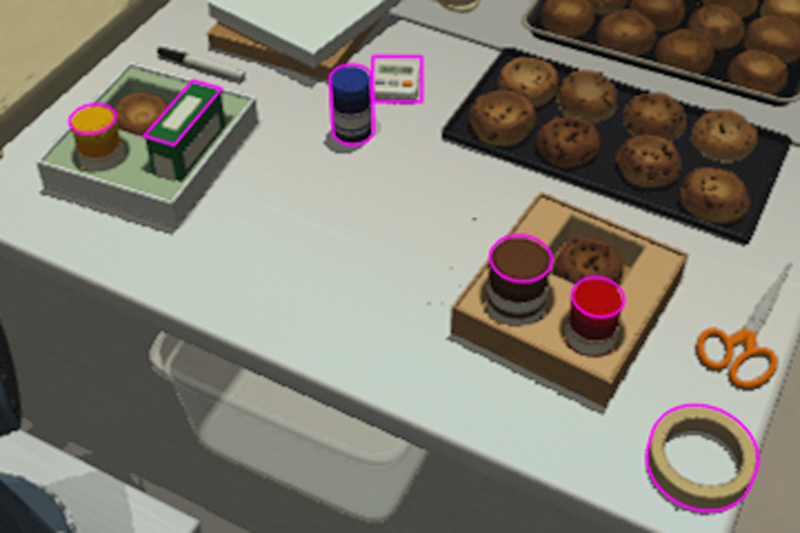

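View pics/f2.png

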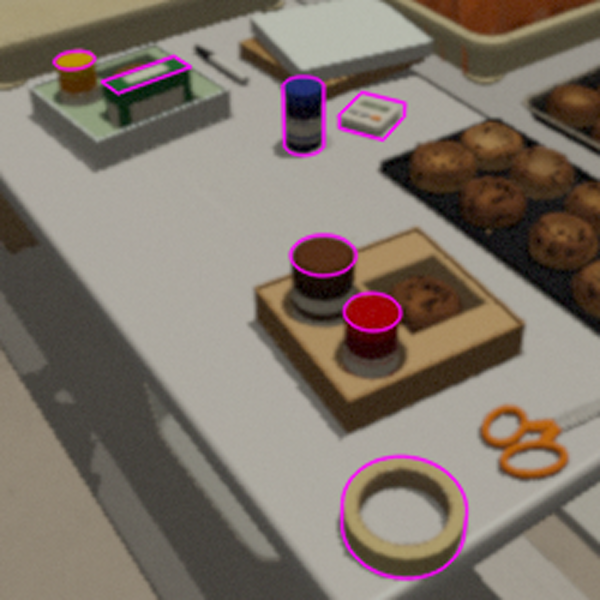

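All four tops match the predicted outlines at floor height in both views. The blueberry jar, tape and timer sit on their original outlines, and the arm is clear.

```bash
python3 -c "
from rig import bot
print(bot.hand_in())"
```

```text
the job is handed in; nothing more can be done
None
```

I packed both gift boxes and handed the job in at about 32 s on the robot's clock. `hand_in` gave no verdict, so the result rests on my own checks.

- **Brown box:** the coffee tin is in the wide opening and the cherry jam in the narrow one.
- **White box:** the honey is in the round opening and the tea carton stands upright in the slot.
- **Setting down:** I lowered each item until the force reading showed it touching the floor, then opened the gripper. Nothing was dropped.
- **Final check:** in the scene and side views, the tops of all four items match their predicted outlines at floor height to within a few mm.
- **Left alone:** the blueberry jar, tape roll and timer still match their original outlines. The arm ended clear of everything.

**Failures and disagreements:**
- The first move call was refused as invalid, and giving every row all four numbers cured it.
- The two cameras' starting fits for the jars and tin differed by about 3 mm in y. For the carton they differed by 4–5 mm in y and 0.08 rad in yaw. Both are within the openings' clearance.
- The timer's starting fit was poor, so its check is only visual.

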